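# Assemble the stack of a pressure test cell

### The job

Build up the pressure test cell in its steel base, one part at a time in this order: the white insulating sleeve, the brass guide bush inside it, the steel piston inside that, the red spacer ring over the piston's stem, and last the blue cap. Set each part down gently and let it sit loosely and upright on its shoulder, never pressing or dropping it, so that the tapers do not jam; leave the tape roll, the vial and the screwdriver alone.

Things in the scene. Friction and masses are not known exactly. Their poses are not given: they have to be found in the camera images.
- cell_base: Cell base, fixed on the teal mat: bare steel cup 66 mm across on a black square foot 84 x 84 x 10 mm, with a black terminal knob at its +x side, below the rim. Origin: centre of the underside, z up. Rim 44 mm above the origin. Tapered bore on the z axis: 55 mm across at the rim, 45 mm at its floor (14 mm above the origin).
- sleeve: White insulating sleeve, loose, 70 g, 42 mm tall, upright. Origin: centre of its small lower end, z up. Tapered body 42 mm across at z = 0, 51.6 at z = 28 mm; flange 62 mm across from z = 28 to 42 mm (grip its upper part: the base's rim is close under it). Open bore 35 mm at the bottom, 44 at the top. Seated: flange on the base's rim, origin 16 mm above the base's.
- bush: Brass guide bush, loose, 150 g, 42 mm tall, upright. Origin: centre of its small lower end, z up. Tapered body 32 mm across at z = 0, 40.8 at z = 30 mm; flange 52 mm across from z = 30 to 42 mm (grip its upper part: the sleeve's flange is close under it). Open bore 25.6 mm at the bottom, 34 at the top. Seated: flange on the sleeve's top, origin 12 mm above the sleeve's.
- piston: Steel piston, loose, 200 g, 72 mm tall, standing on its nose. Origin: centre of the nose's flat end, z up. Tapered nose 22 mm across at z = 0, 30 at z = 28 mm; shoulder disc 36 mm across, z = 28 to 36 mm; stem 14 mm across, z = 36 to 72 mm, its last 8 mm coned to 6 mm (grip the stem). Seated: shoulder on the bush's top, origin 14 mm above the bush's.
- ring: Red plastic spacer ring, loose, 0.02 kg, lying flat: 38 mm outer diameter, 14 mm tall, hole 19 mm widening to 25 mm at the underside. Origin: centre of its underside, z up. Seated over the stem on the piston's shoulder, its origin is 36 mm above the piston's origin.
- cap: Blue knurled cap, loose, 60 g, 40 mm across, 34 mm tall, closed top (with a bare metal spot) upward. Origin: centre of its open underside, z up. Blind bore from below: 25 mm across at the mouth, 19 mm from 5 mm up, 27 mm deep. Seated over the stem on the ring: origin 14 mm above the ring's.
- kapton_roll: Roll of amber film tape lying flat, 64 mm across, 19 mm tall; origin at the centre of its underside. Bystander, not to be moved.
- vial_1: Small glass vial with a black cap, 26 mm across, 59 mm tall, upright; origin at the centre of its underside. Bystander, not to be moved.
- screwdriver_a: Red-handled screwdriver lying down, 169 mm long, 19 mm thick; origin under its middle. Bystander, not to be moved.
Mind the look-alikes: they are no part of the job. What is shaped like the piston but green or turquoise is not meant.

How it is judged (in metres and radians):
On the way, in this order (a step that is already met when the one before it is completed fails the run):
1. the white sleeve sits upright on the rim of the cell base (z of sleeve in the frame of cell_base between 0.013 and 0.0185 m and horizontal distance between sleeve and cell_base below 0.006 m and angle between sleeve's own z axis and vertical below 0.06 rad), for 0.2 s.
2. the brass bush sits upright on top of the sleeve (z of bush in the frame of sleeve between 0.009 and 0.0145 m and horizontal distance between bush and sleeve below 0.006 m and angle between bush's own z axis and vertical below 0.06 rad), for 0.2 s.
3. the steel piston sits upright on top of the bush (z of piston in the frame of bush between 0.011 and 0.0165 m and horizontal distance between piston and bush below 0.006 m and angle between piston's own z axis and vertical below 0.06 rad), for 0.2 s.
4. the red ring sits upright over the stem on the piston's shoulder (z of ring in the frame of piston between 0.033 and 0.0385 m and horizontal distance between ring and piston below 0.006 m and angle between ring's own z axis and vertical below 0.06 rad), for 0.2 s.
5. the blue cap sits upright over the stem on the ring (z of cap in the frame of ring between 0.011 and 0.0165 m and horizontal distance between cap and ring below 0.006 m and angle between cap's own z axis and vertical below 0.06 rad), for 0.2 s.
At the end, for the whole second after the job is handed in: All five parts are nested in the base in order, each on its shoulder (height above the part below within -3 and +2.5 mm of the seated one, axes within 6 mm sideways, tilt under 0.06 rad), released and at rest (all of step 1 and all of step 2 and all of step 3 and all of step 4 and all of step 5 and linear speed of each of sleeve, bush, piston, ring, cap below 0.01 m/s); the robot touches nothing.
It fails at once if the white sleeve is pressed or dropped hard into the cell base (over 30 N) (contact force between sleeve and cell_base above 30 N).
It fails at once if the brass bush is pressed or dropped hard into the sleeve (over 30 N) (contact force between bush and sleeve above 30 N).
It fails at once if the steel piston is pressed or dropped hard into the bush (over 30 N) (contact force between piston and bush above 30 N).
It fails at once if a part is dropped into its place: it falls faster than 0.4 m/s through the last 12 mm above its seat ((z of sleeve in the frame of cell_base below 0.028 m and horizontal distance between sleeve and cell_base below 0.012 m and linear speed of sleeve above 0.4 m/s) or (z of bush in the frame of sleeve below 0.024 m and horizontal distance between bush and sleeve below 0.012 m and linear speed of bush above 0.4 m/s) or (z of piston in the frame of bush below 0.026 m and horizontal distance between piston and bush below 0.012 m and linear speed of piston above 0.4 m/s) or (z of ring in the frame of piston below 0.048 m and horizontal distance between ring and piston below 0.012 m and linear speed of ring above 0.4 m/s) or (z of cap in the frame of ring below 0.026 m and horizontal distance between cap and ring below 0.012 m and linear speed of cap above 0.4 m/s)).
It fails at once if the tape roll, the vial or the screwdriver is moved more than 20 mm (distance of any of kapton_roll, vial_1, screwdriver_a from where it was at the start of the episode above 0.02 m).
It also fails if it takes over 118 s, if anything falls off the work surface, if the arm or the gripper's body presses on something with over 40 N, if the wrist force passes 120 N, or if a joint passes its speed limit or range.

### The arm

A 7-joint arm with a two-finger parallel gripper is mounted at the origin on a cart in front of the work surface, level with it; the furniture and walls round the work are solid. World frame = base frame: x ahead of the robot, y to its left, z up, the work surface at z = 0. Lengths are in mm, angles in rad, forces in N, time in s.
With the tool pointing down it reaches from about 425 to 950 mm from the base axis. Payload 16.7 kg.
Tool frame: the origin (TCP) lies at the very end of the fingers, on their centre line; the grasp point (between the pads) lies manip.hold_point_z behind it (manip.hold_point_z is the distance from the TCP to the grasp point, in mm); z points along the fingers, y is the line along which they close (so a half turn about z gives the same grasp; the last joint's range is limited). The gripper opens to 94 mm and grips with 3 to 60 N. Pads are 16 mm wide; open, the fingers measure 119 mm over their backs; the gripper's body (75 mm by 177 mm) begins 78 mm behind the grasp point.
Start: joints at [0.98, 0.426, 0.074, 1.606, -0.034, 1.111, -0.067], TCP at [288.573, -610.164, 205.467] pointing down, gripper open.
Joint ranges: [-2.85, 2.85], [-0.5, 2.14], [-1.23, 1.37], [0.21, 2.46], [-1.02, 4.16], [0.16, 2.05], [-2.73, 2.73]. Speed limits (rad/s): [1.89, 1.89, 2.39, 2.39, 3.01, 3.01, 3.01].

### API

Orientations are given as a rotation vector (axis times angle).
In Python, from workcell import manip gives the robot as it stands. The module is installed in compiled form; this text tells all that it offers.
- The arm moves only by the shell command python3 -m creep 'ROWS' [FORCE]. ROWS is text: rows parted by semicolons, each of 5 numbers parted by spaces: the shift along the tool's x, y, z in m, then the turn about the tool's z in degrees, then the opening, from 0 (shut) to 1 (fully open). In form: tx ty tz yaw jaw; .... A call has exactly 10 rows; each row shifts and turns the commanded pose from where the row before left it, along the tool's axes as they then stand; what a row does not reach is not made up. A row lasts 1/12 s, in which the tool goes at most 41.7 mm and 7.16 degrees, less where a joint would pass 70% of its speed; a pose out of reach is approached as far as the arm can. A call with a gripper value outside its range is refused whole. The fingers move at their own pace and stop on an object; FORCE is the grip in N (left out, the last holds). Time passes only in rows, so rows that do not move let the fingers close, or fill a call up. It gives the time, the measured TCP pose, the force, the opening and the grip force at its end, in the units of the state.
- manip.state(): the state, without advancing time (a new reading comes with each control period).
- manip.camera(name): name is "scene" or "top" or "wrist"; returns (picture, depth): 420x560x3 uint8, red, green, blue; 420x560 float32, mm along the optical axis (not along the pixel's ray), 0 where there is no reading.
- manip.camera_model(name): a dict with "K" (3x3 intrinsics, pixels), "origin" and "orientation" of the camera in the world. Camera axes: x right, y down, z forward; pixel columns grow to the right and rows downward; lengths in mm; the calibration is good to about 2 mm. A picture is of the moment at which its call begins: read the wrist's pose just before it. camera_model takes no time and is no camera call; for the wrist camera it gives the pose at the moment of the call.
- manip.close_job(): hands the job in; it is judged then, once.
The state is a dict: "t": time; "qpos": joint angles; "joint_vel": joint speeds; "tau": joint torques, N m; "eef_pos": TCP position; "orientation": TCP orientation; "wrist_force": force on the tool from outside, world axes, zero at the start; "wrist_torque": the same for the moment, N m; "finger_gap": opening from 0.0 (shut) to 1.0 (fully open); "grip_force": force on a finger pad.
Only numpy, scipy, OpenCV 4.12 (cv2) and the standard library are available. Lean on these libraries where they do the work, as an engineer would, in place of code of your own. Each camera call takes 0.05 s, during which the arm holds its last target. There are 200 camera calls.

## Working session

There is one attempt and no reset: what is moved stays moved. The work goes in short steps, Python scripts to look and compute and a shell command to move; the robot and the scene stay as the last step left them, time stands still between calls to the robot, and variables do not carry over. Pictures are saved under pics/ and viewed, at most 14 in all, crops included, and the job is handed in when it is done.

```bash
mkdir -p pics; cat > h.py <<'E'
import numpy as np,cv2
from scipy.spatial.transform import Rotation as R
from workcell import manip
def model(n):
    m=manip.camera_model(n);o=np.array(m["orientation"],float)
    Rm=R.from_rotvec(o).as_matrix() if o.size==3 else o.reshape(3,3)
    return np.array(m["K"]),np.array(m["origin"],float),Rm
def snap(n,fn=None):
    M=model(n);p,d=manip.camera(n)
    if fn: cv2.imwrite("pics/"+fn,p[:,:,::-1])
    return p,d,M
def ray(M,u,v,z):
    K,o,Rm=M;r=Rm@np.linalg.inv(K)@[u,v,1];return o+r*(z-o[2])/r[2]
def pts(M,d):
    K,o,Rm=M;v,u=np.mgrid[:d.shape[0],:d.shape[1]]
    c=np.stack([(u-K[0,2])/K[0,0]*d,(v-K[1,2])/K[1,1]*d,d],-1);return c@Rm.T+o
def proj(M,P):
    K,o,Rm=M;c=K@(Rm.T@(np.array(P)-o));return c[:2]/c[2]
E
python3 - <<'E'
from h import *
for n in("scene","top","wrist"):
    p,d,M=snap(n,n+"0.png");print(n,M[0].round(1).tolist(),M[1].round(),M[2].round(2).tolist())
    np.savez(n+"0.npz",p=p,d=d)
s=manip.state();print(s,manip.hold_point_z)
a=cv2.imread("pics/scene0.png");b=cv2.imread("pics/top0.png")
E
```

```text
scene [[516.8, 0.0, 275.9], [0.0, 516.8, 214.2], [0.0, 0.0, 1.0]] [168. 749. 887.] [[-0.89, -0.31, 0.33], [-0.45, 0.61, -0.65], [0.0, -0.73, -0.68]]
top [[380.9, 0.0, 279.9], [0.0, 380.9, 207.3], [0.0, 0.0, 1.0]] [407. -33. 920.] [[0.02, -0.98, 0.19], [-1.0, -0.03, -0.02], [0.02, -0.19, -0.98]]
wrist [[362.1, 0.0, 281.3], [0.0, 362.1, 212.3], [0.0, 0.0, 1.0]] [ 357. -578.  383.] [[0.43, -0.87, -0.23], [-0.9, -0.41, -0.11], [-0.0, 0.26, -0.97]]
{'t': 0.15, 'qpos': array([ 0.97946452,  0.42659643,  0.07387609,  1.60646887, -0.03413117,
        1.11078358, -0.06710141]), 'joint_vel': array([ 0.0002434 , -0.00190936,  0.0004621 , -0.00319677, -0.00042152,
        0.00122138,  0.00201182]), 'tau': array([ 2.96951141e-03, -9.36274481e+01,  3.66933167e+00, -4.54431653e+01,
       -4.85588552e-02,  1.78795686e-02,  1.82734220e-05]), 'eef_pos': array([ 288.45575425, -609.88022629,  204.92774659]), 'orientation': array([-3.06432734e+00, -6.88085028e-01,  4.11548904e-04]), 'wrist_force': array([-0.43859893, -1.56625392, -0.25406723]), 'wrist_torque': array([-0.01410185,  0.00274882, -0.02903443]), 'grip_force': 0.0, 'finger_gap': 1.0004021632376858} 18.8
```

View pics/top0.png

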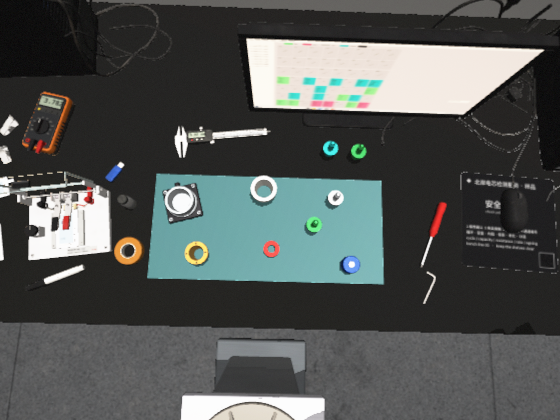

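View pics/scene0.png

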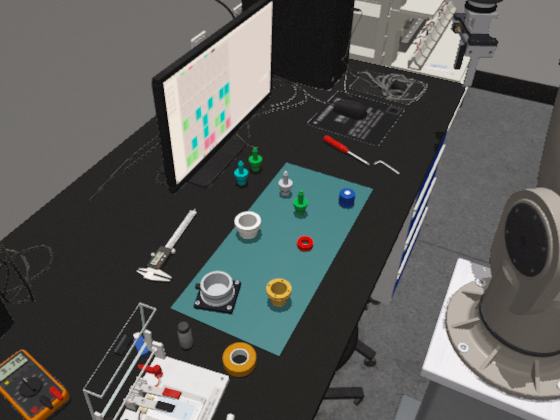

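The top view shows the base at (182,202), sleeve (264,190), bush (196,252), ring (271,249) and cap (350,265). Piston-shaped candidates are at (335,198), which is bare steel, (314,225) and (358,151), which are green, and (331,148), which is turquoise. The steel one at (335,198) on the mat fits the description; I'll confirm it in a crop and measure.

```bash
cat > m0.py <<'E'
from h import *
D={n:(np.load(n+"0.npz")["p"],np.load(n+"0.npz")["d"],model(n)) for n in("top","scene")}
seeds=dict(base=(182,202,38),sleeve=(264,190,26),bush=(196,252,24),piston=(335,198,20),ring=(271,249,16),cap=(350,265,18),vial=(127,201,16),roll=(127,251,24),tq=(331,148,20),green=(314,225,20))
P=pts(D["top"][2],D["top"][1]);Q=pts(D["scene"][2],D["scene"][1])
for k,(u,v,r) in seeds.items():
    A=P[v-r:v+r,u-r:u+r].reshape(-1,3);A=A[np.isfinite(A).all(1)]
    top=np.percentile(A[:,2],97)
    B=A[A[:,2]>top-5];c=(B[:,:2].max(0)+B[:,:2].min(0))/2
    W=Q.reshape(-1,3);W=W[(np.abs(W[:,:2]-c)<r*2).all(1)&(W[:,2]>3)]
    t2=np.percentile(W[:,2],97) if len(W) else np.nan
    B2=W[W[:,2]>t2-5] if len(W) else A
    c2=(B2[:,:2].max(0)+B2[:,:2].min(0))/2
    print(k,"top z%.1f"%top,c.round(1),np.ptp(B[:,:2],axis=0).round(),"| scene z%.1f"%t2,c2.round(1),np.ptp(B2[:,:2],axis=0).round(),"floor",np.percentile(A[:,2],5).round(1))
a=D["top"][0][115:285,150:380,::-1];b=D["scene"][0][140:320,170:400,::-1]
a=cv2.resize(a,(575,425));cv2.imwrite("pics/crop0.png",a)
E
python3 m0.py
```

```text
base top z45.2 [512.1  93.9] [211. 254.] | scene z45.4 [513.1 142.4] [150.  54.] floor -1.7
sleeve top z45.0 [527.7  -9.1] [242.  61.] | scene z17.1 [487.9 -28.3] [23. 40.] floor -1.4
bush top z45.2 [447.   66.3] [ 80. 199.] | scene z6.0 [447.   65.9] [95. 95.] floor -0.5
piston top z51.2 [ 508.  -110.3] [202. 154.] | scene z68.7 [ 538.5 -124. ] [10. 11.] floor -0.5
ring top z17.7 [451.9 -31. ] [90. 36.] | scene z17.3 [472.9 -28.2] [21. 40.] floor -0.2
cap top z37.9 [ 436.1 -135. ] [ 59. 204.] | scene z5.3 [ 436.  -135.1] [71. 70.] floor -0.1
vial top z58.6 [498.  145.3] [182. 357.] | scene z45.1 [478.4 142.8] [24. 50.] floor -2.7
roll top z20.6 [463.1 166.6] [113. 399.] | scene z45.3 [464.4 143.8] [53. 50.] floor -2.5
tq top z42.0 [ 574.9 -108.3] [336. 150.] | scene z69.1 [ 539.2 -123.9] [ 9. 10.] floor -2.2
green top z41.2 [480.4 -90.4] [147. 115.] | scene z5.7 [480.2 -90.5] [80. 79.] floor -0.2
```

View pics/crop0.png

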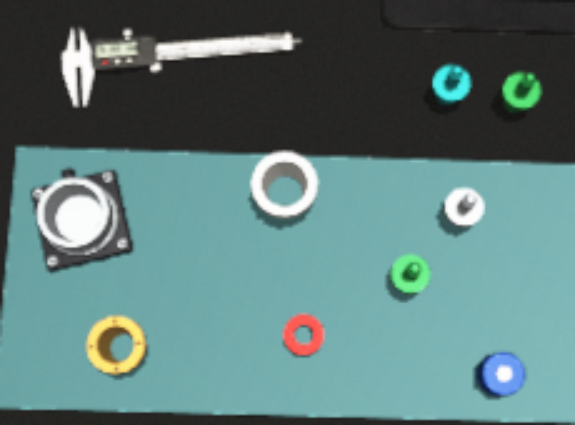

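The crop confirms the steel piston at full-image pixel (335,198), with the green one below left of it and the turquoise one behind. Invalid depth contaminated the measurement, so I'll refine with filtering.

```bash
cat > m1.py <<'E'
from h import *
exec(open("m0.py").read().split("P=pts")[0].split("import *")[1])
h=dict(base=44,sleeve=42,bush=42,piston=36,ring=14,cap=34,vial=59,roll=19,tq=36,green=36)
for n in D: 
    D[n]=D[n]+(np.where(D[n][1][...,None]>0,pts(D[n][2],D[n][1]),np.nan),)
P=D["top"][3]
A=P[230:270,300:310].reshape(-1,3);print("mat z",np.nanmedian(A[:,2]),np.nanstd(A[:,2]),"table",np.nanmedian(P[290:310,300:320,2]))
for k,(u,v,r) in seeds.items():
    c=ray(D["top"][2],u,v,h[k])[:2];out=[]
    for n in D:
        W=D[n][3].reshape(-1,3);rr={"base":40,"sleeve":38,"bush":34,"roll":40}.get(k,26)
        W=W[(np.hypot(*(W[:,:2]-c).T)<rr)]
        B=W[np.abs(W[:,2]-h[k]-1.5)<4]
        if len(B)<5: out.append("none");continue
        (cx,cy),R0=cv2.minEnclosingCircle(B[:,:2].astype(np.float32))
        out.append("z%.1f c(%.1f %.1f) R%.1f n%d"%(np.median(B[:,2]),cx,cy,R0,len(B)))
    print(k,c.round(1),out)
s=manip.state();T=R.from_rotvec(s["orientation"]).as_matrix();print(T.round(3).tolist())
E
python3 m1.py
```

```text
mat z 2.5379593185572276 3.2426962761004496 table 0.5416430559492937
base [579.5 178.6] ['z45.8 c(584.4 187.0) R33.1 n213', 'z45.0 c(586.2 189.1) R33.9 n189']
sleeve [614.5 -11.5] ['z43.9 c(618.1 -8.4) R31.4 n275', 'z43.1 c(620.9 -6.2) R33.6 n226']
bush [464.4 138.9] ['z44.0 c(463.0 139.6) R26.0 n242', 'z43.3 c(465.2 142.6) R27.2 n260']
piston [ 601.6 -181. ] ['z38.3 c(602.1 -180.6) R18.0 n130', 'z37.5 c(603.2 -177.7) R20.1 n84']
ring [478.1 -32.1] ['z16.0 c(478.9 -31.3) R19.0 n151', 'z15.1 c(481.8 -28.8) R20.4 n135']
cap [ 444.5 -215.8] ['z36.4 c(445.9 -216.9) R20.2 n229', 'z35.0 c(447.5 -214.4) R20.5 n134']
vial [575.1 300.1] ['z58.5 c(579.7 314.0) R10.9 n63', 'z58.2 c(581.3 316.3) R11.1 n67']
roll [464.  303.8] ['z18.8 c(465.2 303.4) R32.0 n423', 'z18.5 c(467.0 306.0) R32.3 n539']
tq [ 726.3 -171.5] ['z36.5 c(725.2 -168.5) R18.1 n112', 'z36.1 c(728.1 -166.2) R18.7 n73']
green [ 535.2 -131.4] ['z38.5 c(536.0 -129.9) R18.0 n145', 'z37.8 c(537.1 -127.1) R19.4 n96']
[[0.904, 0.428, -0.0], [0.428, -0.904, 0.001], [-0.0, -0.001, -1.0]]
```

```bash
python3 -m creep '0 0 0 6.33 1;0 0 0 6.33 1;0 0 0 6.33 1;0 0 0 6.33 1;0.02 -0.0365 0 0 1;0.02 -0.0365 0 0 1;0.02 -0.0365 0 0 1;0.02 -0.0365 0 0 1;0.02 -0.0365 0 0 1;0.02 -0.0365 0 0 1' 20; python3 -m creep '0.02 -0.0365 0 0 1;0.02 -0.0365 0 0 1;0.02 -0.0365 0 0 1;0.02 -0.0365 0 0 1;0.02 -0.0365 0 0 1;0.02 -0.0365 0 0 1;0.02 -0.0365 0 0 1;0.02 -0.0365 0 0 1;0.02 -0.0365 0 0 1;0.011 -0.019 0 0 1'
```

```text
t: 0.98
eef_pos: [409.1, -389.2, 205.4]
orientation: [-3.142, 0.0, 0.0]
wrist_force: [1.4, 0.4, -1.1]
finger_gap: 1.002
grip_force: 0.0
t: 1.82
eef_pos: [601.1, -38.3, 205.4]
orientation: [-3.14, -0.006, -0.0]
wrist_force: [0.0, 0.8, 0.1]
finger_gap: 1.003
grip_force: 0.0
```

```bash
python3 -m creep '0.02 -0.036 0 0 1;0 0 0.02 0 1;0 0 0.02 0 1;0 0 0.015 0 1;0 0 0 0 1;0 0 0 0 1;0 0 0 0 1;0 0 0 0 1;0 0 0 0 1;0 0 0 0 1'
cat > w.py <<'E'
from h import *
import sys
# args: image name, then x y z r triples: search near; rim points from wrist depth
def measure(fn,items):
    s=manip.state();p,d,M=snap("wrist",fn);W=np.where(d[...,None]>0,pts(M,d),np.nan)
    print("tcp",s["eef_pos"].round(1),"ori",s["orientation"].round(4),"gap",round(s["finger_gap"],3),"grip",round(s["grip_force"],1))
    for (x,y,z,r) in items:
        V=W.reshape(-1,3);B=V[(np.hypot(V[:,0]-x,V[:,1]-y)<r+10)&(np.abs(V[:,2]-z)<4)]
        if len(B)<5: print("none",x,y);continue
        (cx,cy),R0=cv2.minEnclosingCircle(B[:,:2].astype(np.float32))
        print("z%.2f c(%.1f %.1f) R%.1f n%d px"%(np.median(B[:,2]),cx,cy,R0,len(B)),proj(M,[cx,cy,z]).round())
    return p,d,M,W
if __name__=="__main__":
    measure(sys.argv[1],[tuple(map(float,a.split(","))) for a in sys.argv[2:]])
E
python3 w.py w1.png 619.5,-7.3,43.5,31 585.3,188,45.5,33 480,-30,15.5,19 602.6,-179,37.5,18
```

```text
t: 2.65
eef_pos: [620.0, -7.8, 151.3]
orientation: [-3.142, 0.001, -0.002]
wrist_force: [-0.7, 0.1, -0.5]
finger_gap: 1.003
grip_force: 0.0
tcp [620.   -7.8 151.3] ori [-3.1415e+00  7.0000e-04 -1.9000e-03] gap 1.003 grip 0.0
z43.06 c(621.2 -7.6) R31.2 n2266 px [281. 211.]
z44.88 c(588.1 188.7) R33.9 n1866 px [ 46. 250.]
z14.95 c(486.0 -29.4) R18.5 n383 px [304. 336.]
z37.07 c(605.7 -179.0) R18.4 n1077 px [485. 227.]
```

View pics/w1.png

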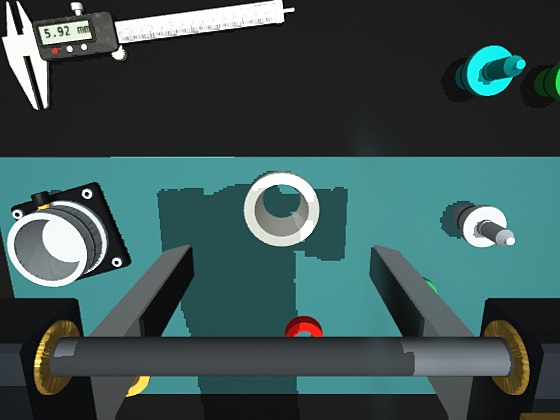

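The wrist view shows the sleeve at (282,211) centred between the fingers, the base at (47,250) and the steel piston at (485,227). I'll grasp the sleeve now.

```bash
python3 -m creep '0.0005 0 0.03 0 1;0 0 0.03 0 1;0 0 0.03 0 1;0 0 0.015 0 1;0 0 0.008 0 1;0 0 0.0038 0 1;0 0 0 0 1;0 0 0 0 1;0 0 0 0 0.5;0 0 0 0 0.5' 15;  python3 -m creep '0 0 0 0 0.5;0 0 0 0 0.5;0 0 0 0 0.5;0 0 0 0 0.5;0 0 0 0 0.5;0 0 0 0 0.5;0 0 0 0 0.5;0 0 0 0 0.5;0 0 0 0 0.5;0 0 0 0 0.5' 15
```

```text
t: 3.53
eef_pos: [620.9, -7.7, 34.9]
orientation: [-3.141, 0.0, -0.003]
wrist_force: [-0.0, 0.1, -0.6]
finger_gap: 0.896
grip_force: 0.0
t: 4.37
eef_pos: [620.3, -7.7, 33.9]
orientation: [-3.142, 0.0, -0.0]
wrist_force: [-0.9, -0.1, 5.5]
finger_gap: 0.652
grip_force: 15.0
```

```bash
python3 -m creep '0 0 -0.006 0 0.5;0 0 -0.02 0 0.5;0 0 -0.02 0 0.5;0 0 -0.02 0 0.5;-0.0183 -0.0327 0 0 0.5;-0.0183 -0.0327 0 0 0.5;-0.0183 -0.0327 0 0 0.5;-0.0183 -0.0327 0 0 0.5;-0.0183 -0.0327 0 0 0.5;-0.0183 -0.0327 0 0 0.5'; python3 -m creep '0 0 0 0 0.5;0 0 0 0 0.5;0 0 0 0 0.5;0 0 0 0 0.5;0 0 0 0 0.5;0 0 0 0 0.5;0 0 0 0 0.5;0 0 0 0 0.5;0 0 0 0 0.5;0 0 0 0 0.5'
python3 w.py w2.png 586,188,45,33 510.5,188,109,31
```

```text
t: 5.2
eef_pos: [509.3, 189.7, 100.0]
orientation: [-3.142, 0.001, -0.0]
wrist_force: [-0.1, 0.6, -0.5]
finger_gap: 0.653
grip_force: 15.0
t: 6.03
eef_pos: [510.5, 188.4, 99.7]
orientation: [-3.142, 0.001, 0.0]
wrist_force: [0.7, 0.6, -0.5]
finger_gap: 0.65
grip_force: 15.0
tcp [510.5 188.4  99.7] ori [-3.1415e+00  5.0000e-04  1.0000e-04] gap 0.65 grip 15.0
z45.00 c(587.2 188.7) R33.0 n3246 px [281. 115.]
z108.80 c(519.7 188.0) R39.6 n6243 px [283. 254.]
```

View pics/w2.png

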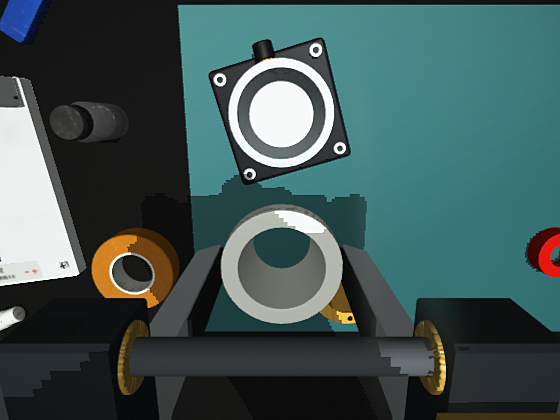

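The picture shows the base rim at (281,113) and the sleeve held upright at (282,262). Next I'll work out the sleeve's centre in the grip.

```bash
cat > held.py <<'E'
from h import *
import sys
# held part: x of front edge of its top face, and y edges, from wrist depth. args z R
def held(zt,Rr,s,W):
    x0,y0=s["eef_pos"][:2];V=W.reshape(-1,3)
    B=V[(np.abs(V[:,2]-zt)<3)&(np.hypot(V[:,0]-x0,V[:,1]-y0)<Rr+6)]
    F=B[(B[:,0]>x0+0.55*Rr)]
    # front-arc circle fit with known radius: take outermost point per angular bin
    from scipy.optimize import least_squares
    a=np.degrees(np.arctan2(F[:,1]-y0,F[:,0]-x0));rr=np.hypot(F[:,0]-x0,F[:,1]-y0)
    O=np.array([F[(np.abs(a-t)<2.5)][np.argmax(rr[np.abs(a-t)<2.5])] for t in range(-45,46,5) if (np.abs(a-t)<2.5).any()])
    f=least_squares(lambda c:np.hypot(O[:,0]-c[0],O[:,1]-c[1])-Rr,[x0,y0],loss="soft_l1")
    return f.x,np.sqrt(np.mean(f.fun**2)),np.median(B[:,2]),len(O)
if __name__=="__main__":
    s=manip.state();p,d,M=snap("wrist");W=np.where(d[...,None]>0,pts(M,d),np.nan)
    c,e,z,n=held(float(sys.argv[1]),float(sys.argv[2]),s,W)
    print("held c",c.round(1),"rms %.2f z %.1f n %d"%(e,z,n),"rel tcp",(c-s["eef_pos"][:2]).round(1),"tcp",s["eef_pos"].round(1))
    for q in sys.argv[3:]:
        x,y,zz,r=map(float,q.split(","));V=W.reshape(-1,3)
        B=V[(np.hypot(V[:,0]-x,V[:,1]-y)<r+10)&(np.abs(V[:,2]-zz)<4)]
        (cx,cy),R0=cv2.minEnclosingCircle(B[:,:2].astype(np.float32))
        print("target z%.1f c(%.1f %.1f) R%.1f"%(np.median(B[:,2]),cx,cy,R0))
E
python3 held.py 108.8 31 586,188,45,33
```

```text
held c [511.6 188.7] rms 0.10 z 108.8 n 19 rel tcp [1.1 0.2] tcp [510.4 188.5  99.7]
target z45.0 c(587.3 188.7) R33.0
```

```bash
python3 -m creep '0.025 0 0 0 0.5;0.025 0 0 0 0.5;0.0257 0 0 0 0.5;0 0 0 0 0.5;0 0 0 0 0.5;0 0 0 0 0.5;0 0 0.01 0 0.5;0 0 0.01 0 0.5;0 0 0.005 0 0.5;0 0 0.002 0 0.5'; python3 -m creep '0 0 0.003 0 0.5;0 0 0.003 0 0.5;0 0 0.003 0 0.5;0 0 0.003 0 0.5;0 0 0.003 0 0.5;0 0 0.002 0 0.5;0 0 0.002 0 0.5;0 0 0.001 0 0.5;0 0 0 0 0.5;0 0 0 0 0.5'; python3 held.py 62 31
```

```text
t: 6.97
eef_pos: [585.0, 188.3, 71.1]
orientation: [3.141, 0.0, -0.003]
wrist_force: [-0.3, -0.8, -1.3]
finger_gap: 0.649
grip_force: 15.0
t: 7.8
eef_pos: [586.2, 188.5, 52.7]
orientation: [-3.142, 0.0, -0.0]
wrist_force: [-0.2, 0.2, -1.3]
finger_gap: 0.648
grip_force: 15.0
held c [587.2 188.7] rms 0.07 z 61.8 n 19 rel tcp [1.1 0.1] tcp [586.2 188.5  52.7]
```

```bash
python3 -m creep '0 0 0.0005 0 0.5;0 0 0.0005 0 0.5;0 0 0.0005 0 0.5;0 0 0.0005 0 0.5;0 0 0 0 0.5;0 0 0 0 0.5;0 0 0 0 0.68;0 0 0 0 0.68;0 0 0 0 0.72;0 0 0 0 0.8';python3 held.py 60 31
```

```text
t: 8.68
eef_pos: [586.1, 188.5, 50.7]
orientation: [-3.142, 0.0, -0.0]
wrist_force: [0.5, 0.1, 0.4]
finger_gap: 0.758
grip_force: 0.0
held c [587.2 188.6] rms 0.08 z 59.1 n 19 rel tcp [1.1 0.1] tcp [586.1 188.5  50.7]
```

```bash
python3 -m creep '0 0 -0.01 0 0.9;0 0 -0.025 0 1;0 0 -0.035 0 1;0 0 -0.03 0 1;-0.03 0.012 0 0 1;-0.03 0.012 0 0 1;-0.03 0.012 0 0 1;-0.031 0.0115 0 0 1;0 0 0 0 1;0 0 0 0 1'; python3 -m creep '0 0 0 0 1;0 0 0 0 1;0 0 0 0 1;0 0 0 0 1;0 0 0 0 1;0 0 0 0 1;0 0 0 0 1;0 0 0 0 1;0 0 0 0 1;0 0 0 0 1'; python3 w.py w3.png 465.5,141,43.3,26 587.2,188.6,59,31
```

```text
t: 9.57
eef_pos: [464.4, 140.5, 151.9]
orientation: [-3.142, 0.001, -0.002]
wrist_force: [0.3, 0.5, 0.5]
finger_gap: 1.0
grip_force: 0.0
t: 10.4
eef_pos: [465.1, 141.0, 150.7]
orientation: [-3.142, 0.0, 0.0]
wrist_force: [0.4, 0.0, 0.3]
finger_gap: 1.0
grip_force: 0.0
tcp [465.1 141.  150.7] ori [-3.1415e+00  2.0000e-04  0.0000e+00] gap 1.0 grip 0.0
z43.11 c(465.7 141.1) R26.1 n1848 px [282. 212.]
z59.08 c(587.2 188.4) R31.2 n3568 px [213.  47.]
```

```bash
python3 -m creep '0.0005 0 0.03 0 1;0 0 0.03 0 1;0 0 0.03 0 1;0 0 0.015 0 1;0 0 0.008 0 1;0 0 0.0021 0 1;0 0 0 0 0.45;0 0 0 0 0.45;0 0 0 0 0.45;0 0 0 0 0.45' 25;  python3 -m creep '0 0 0 0 0.45;0 0 0 0 0.45;0 0 0 0 0.45;0 0 0 0 0.45;0 0 0 0 0.45;0 0 0 0 0.45;0 0 0 0 0.45;0 0 0 0 0.45;0 0 0 0 0.45;0 0 0 0 0.45' 25
```

```text
t: 11.28
eef_pos: [466.2, 141.2, 36.6]
orientation: [-3.141, 0.0, -0.003]
wrist_force: [0.2, -0.9, -0.1]
finger_gap: 0.75
grip_force: 0.0
t: 12.12
eef_pos: [465.8, 141.0, 35.9]
orientation: [-3.141, 0.0, -0.001]
wrist_force: [-1.0, -0.3, 7.1]
finger_gap: 0.541
grip_force: 25.0
```

```bash
python3 -m creep '0 0 -0.008 0 0.45;0 0 -0.02 0 0.45;0 0 -0.025 0 0.45;0 0 -0.025 0 0.45;0.0225 -0.0235 0 0 0.45;0.0225 -0.0235 0 0 0.45;0 0 0 0 0.45;0 0 0 0 0.45;0 0 0 0 0.45;0 0 0 0 0.45'; python3 -m creep '0 0 0 0 0.45;0 0 0 0 0.45;0 0 0 0 0.45;0 0 0 0 0.45;0 0 0 0 0.45;0 0 0 0 0.45;0 0 0 0 0.45;0 0 0 0 0.45;0 0 0 0 0.45;0 0 0 0 0.45'; python3 held.py 121 26 587.2,188.5,59,31
```

```text
t: 12.95
eef_pos: [509.9, 187.2, 113.5]
orientation: [3.141, -0.001, -0.001]
wrist_force: [-0.1, -0.1, -2.0]
finger_gap: 0.536
grip_force: 25.0
t: 13.78
eef_pos: [510.6, 188.0, 113.6]
orientation: [-3.142, 0.0, 0.0]
wrist_force: [0.1, -0.3, -2.4]
finger_gap: 0.541
grip_force: 25.0
held c [510.7 188.2] rms 0.10 z 120.7 n 19 rel tcp [0.1 0.2] tcp [510.6 188.  113.6]
target z59.0 c(587.1 188.7) R31.1
```

```bash
python3 -m creep '0.025 -0.0003 0 0 0.45;0.025 0 0 0 0.45;0.0264 0 0 0 0.45;0 0 0 0 0.45;0 0 0 0 0.45;0 0 0 0 0.45;0 0 0.01 0 0.45;0 0 0.01 0 0.45;0 0 0.005 0 0.45;0 0 0.002 0 0.45'; python3 -m creep '0 0 0.003 0 0.45;0 0 0.003 0 0.45;0 0 0.003 0 0.45;0 0 0.003 0 0.45;0 0 0.003 0 0.45;0 0 0.002 0 0.45;0 0 0.002 0 0.45;0 0 0.001 0 0.45;0 0 0 0 0.45;0 0 0 0 0.45'; python3 held.py 74 26
```

```text
t: 14.67
eef_pos: [585.9, 188.0, 85.1]
orientation: [3.141, 0.0, -0.003]
wrist_force: [-0.5, 0.0, -1.7]
finger_gap: 0.541
grip_force: 25.0
t: 15.5
eef_pos: [587.0, 188.3, 66.7]
orientation: [-3.142, 0.0, -0.0]
wrist_force: [0.1, 0.5, -1.4]
finger_gap: 0.538
grip_force: 25.0
held c [587.1 188.4] rms 0.12 z 73.8 n 19 rel tcp [0.  0.1] tcp [587.  188.3  66.7]
```

```bash
python3 -m creep '0 0 0.0005 0 0.45;0 0 0.0005 0 0.45;0 0 0.0005 0 0.45;0 0 0.0005 0 0.45;0 0 0 0 0.45;0 0 0 0 0.45;0 0 0 0 0.57;0 0 0 0 0.57;0 0 0 0 0.62;0 0 0 0 0.7';python3 held.py 71.5 26
```

```text
t: 16.38
eef_pos: [587.1, 188.3, 64.7]
orientation: [-3.141, 0.0, -0.0]
wrist_force: [-0.2, 0.0, 0.1]
finger_gap: 0.663
grip_force: 0.0
held c [587.  188.4] rms 0.11 z 71.1 n 19 rel tcp [-0.1  0.1] tcp [587.1 188.3  64.7]
```

```bash
python3 -m creep '0 0 -0.01 0 0.9;0 0 -0.035 0 1;0 0 -0.041 0 1;0.002 0.041 0 0 1;0.002 0.041 0 0 1;0.002 0.041 0 0 1;0.002 0.041 0 0 1;0.002 0.041 0 0 1;0.002 0.041 0 0 1;0.002 0.041 0 0 1'; python3 -m creep '0.002 0.041 0 0 1;0.001 0.039 0 0 1;0 0 0 0 1;0 0 0 0 1;0 0 0 0 1;0 0 0 0 1;0 0 0 0 1;0 0 0 0 1;0 0 0 0 1;0 0 0 0 1'; python3 w.py w4.png 605,-179,37,18 605,-179,71,3
```

```text
t: 17.27
eef_pos: [600.8, -100.7, 151.7]
orientation: [-3.142, 0.0, -0.001]
wrist_force: [1.4, 0.6, -0.1]
finger_gap: 0.997
grip_force: 0.0
t: 18.1
eef_pos: [604.1, -178.2, 150.7]
orientation: [-3.141, -0.001, -0.0]
wrist_force: [0.6, -0.2, -1.6]
finger_gap: 1.001
grip_force: 0.0
tcp [ 604.1 -178.2  150.7] ori [-3.1415e+00 -9.0000e-04 -1.0000e-04] gap 1.001 grip 0.0
z37.14 c(605.6 -179.3) R18.1 n1079 px [283. 209.]
z70.70 c(605.5 -179.4) R6.4 n196 px [283. 220.]
```

View pics/w4.png

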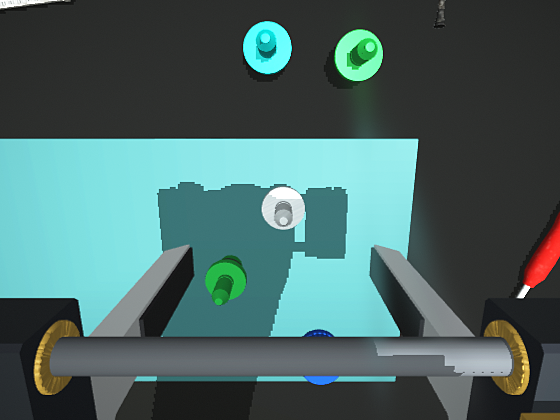

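Steel piston is at (283,209), centred; the green ones at (225,280) and (358,55) and the turquoise one at (267,47) stay clear of the fingers.

```bash
python3 -m creep '0.0015 0.0011 0.03 0 1;0 0 0.03 0 1;0 0 0.025 0 1;0 0 0.015 0 1;0 0 0.006 0 1;0 0 0.0024 0 1;0 0 0 0 0.05;0 0 0 0 0.05;0 0 0 0 0.05;0 0 0 0 0.05' 35;  python3 -m creep '0 0 0 0 0.05;0 0 0 0 0.05;0 0 0 0 0.05;0 0 0 0 0.05;0 0 0 0 0.05;0 0 0 0 0.05;0 0 0 0 0.05;0 0 0 0 0.05;0 0 0 0 0.05;0 0 0 0 0.05' 35;  python3 -m creep '0 0 0 0 0.05;0 0 0 0 0.05;0 0 0 0 0.05;0 0 0 0 0.05;0 0 0 0 0.05;0 0 0 0 0.05;0 0 0 0 0.05;0 0 0 0 0.05;0 0 0 0 0.05;0 0 0 0 0.05' 35
```

```text
t: 18.98
eef_pos: [606.1, -180.0, 43.3]
orientation: [3.141, -0.0, 0.002]
wrist_force: [-1.3, 0.2, -0.5]
finger_gap: 0.755
grip_force: 0.0
t: 19.82
eef_pos: [605.4, -179.8, 42.1]
orientation: [-3.141, 0.0, 0.0]
wrist_force: [0.2, 0.3, -0.4]
finger_gap: 0.14
grip_force: 35.0
t: 20.65
eef_pos: [605.4, -179.8, 42.2]
orientation: [-3.142, 0.0, 0.0]
wrist_force: [-0.1, 0.3, -1.2]
finger_gap: 0.138
grip_force: 35.0
```

```bash
python3 -m creep '0 0 -0.008 0 0.05;0 0 -0.02 0 0.05;0 0 -0.036 0 0.05;0 0 -0.036 0 0.05;-0.0094 -0.0368 0 0 0.05;-0.0094 -0.0368 0 0 0.05;-0.0094 -0.0368 0 0 0.05;-0.0094 -0.0368 0 0 0.05;-0.0094 -0.0368 0 0 0.05;-0.0094 -0.0368 0 0 0.05'; python3 -m creep '-0.0094 -0.0368 0 0 0.05;-0.0094 -0.0368 0 0 0.05;-0.0094 -0.0368 0 0 0.05;-0.0094 -0.0368 0 0 0.05;0 0 0 0 0.05;0 0 0 0 0.05;0 0 0 0 0.05;0 0 0 0 0.05;0 0 0 0 0.05;0 0 0 0 0.05';  python3 -m creep '0 0 0 0 0.05;0 0 0 0 0.05;0 0 0 0 0.05;0 0 0 0 0.05;0 0 0 0 0.05;0 0 0 0 0.05;0 0 0 0 0.05;0 0 0 0 0.05;0 0 0 0 0.05;0 0 0 0 0.05'; python3 held.py 136.5 18 587.1,188.5,71,26; python3 w.py w5.png
```

```text
t: 21.48
eef_pos: [548.4, 42.5, 143.0]
orientation: [3.142, -0.001, 0.001]
wrist_force: [0.7, 1.2, -2.3]
finger_gap: 0.14
grip_force: 35.0
t: 22.32
eef_pos: [511.9, 187.1, 142.3]
orientation: [3.141, -0.003, 0.0]
wrist_force: [-0.1, -0.3, -1.9]
finger_gap: 0.141
grip_force: 35.0
t: 23.15
eef_pos: [511.5, 188.2, 142.2]
orientation: [-3.142, 0.0, 0.0]
wrist_force: [-0.1, -0.6, -1.5]
finger_gap: 0.14
grip_force: 35.0
held c [511.8 188.4] rms 0.12 z 137.2 n 19 rel tcp [0.3 0.2] tcp [511.5 188.2 142.2]
target z71.1 c(586.9 188.4) R26.1
tcp [511.5 188.2 142.2] ori [-3.1415e+00  2.0000e-04  0.0000e+00] gap 0.138 grip 35.0
```

View pics/w5.png

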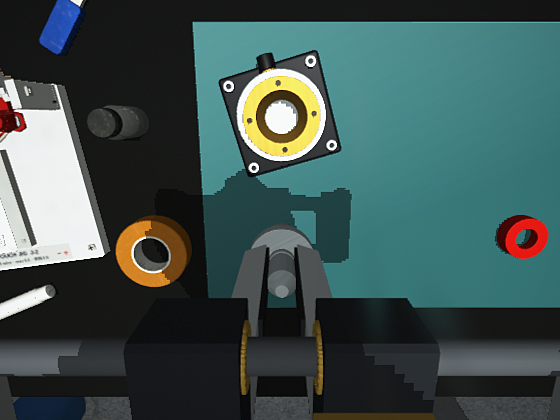

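The nest (bush in sleeve in base) is at (281,114), concentric; the piston hangs straight in the fingers at (282,245).

```bash
python3 -m creep '0.025 0 0 0 0.05;0.025 0 0 0 0.05;0.0251 0 0 0 0.05;0 0 0 0 0.05;0 0 0 0 0.05;0 0 0 0 0.05;0 0 0.012 0 0.05;0 0 0.012 0 0.05;0 0 0.007 0 0.05;0 0 0.003 0 0.05'; python3 -m creep '0 0 0.003 0 0.05;0 0 0.003 0 0.05;0 0 0.003 0 0.05;0 0 0.003 0 0.05;0 0 0.003 0 0.05;0 0 0.003 0 0.05;0 0 0.002 0 0.05;0 0 0.001 0 0.05;0 0 0 0 0.05;0 0 0 0 0.05'; python3 held.py 82 18
```

```text
t: 24.08
eef_pos: [585.3, 187.9, 106.2]
orientation: [3.141, 0.0, -0.004]
wrist_force: [0.3, -0.6, -2.4]
finger_gap: 0.142
grip_force: 35.0
t: 24.92
eef_pos: [586.6, 188.2, 87.2]
orientation: [-3.142, 0.0, -0.0]
wrist_force: [-0.6, 0.3, -2.0]
finger_gap: 0.137
grip_force: 35.0
held c [586.8 188.4] rms 0.11 z 82.2 n 19 rel tcp [0.2 0.2] tcp [586.6 188.2  87.2]
```

```bash
python3 -m creep '0 0 0.0006 0 0.05;0 0 0.0006 0 0.05;0 0 0.0006 0 0.05;0 0 0.0006 0 0.05;0 0 0 0 0.05;0 0 0 0 0.05;0 0 0 0 0.17;0 0 0 0 0.2;0 0 0 0 0.3;0 0 0 0 0.4';python3 held.py 79.5 18
```

```text
t: 25.8
eef_pos: [586.7, 188.2, 84.9]
orientation: [-3.141, 0.0, -0.0]
wrist_force: [0.4, 0.4, -1.0]
finger_gap: 0.305
grip_force: 0.0
held c [586.8 188.4] rms 0.11 z 79.1 n 19 rel tcp [0.1 0.2] tcp [586.7 188.2  84.9]
```

```bash
python3 -m creep '0 0 -0.015 0 0.5;0 0 -0.03 0 1;0 0 -0.035 0 1;-0.0176 0.0363 0 0 1;-0.0176 0.0363 0 0 1;-0.0176 0.0363 0 0 1;-0.0176 0.0363 0 0 1;-0.0176 0.0363 0 0 1;-0.0176 0.0363 0 0 1;0 0 0.03 0 1'; python3 -m creep '0 0 0.01 0 1;0 0 0 0 1;0 0 0 0 1;0 0 0 0 1;0 0 0 0 1;0 0 0 0 1;0 0 0 0 1;0 0 0 0 1;0 0 0 0 1;0 0 0 0 1'; python3 w.py w6.png 481.5,-29.5,15,19
```

```text
t: 26.68
eef_pos: [480.8, -36.4, 138.7]
orientation: [3.139, -0.012, 0.01]
wrist_force: [3.1, -2.1, -0.4]
finger_gap: 0.994
grip_force: 0.0
t: 27.52
eef_pos: [481.0, -29.6, 124.9]
orientation: [-3.142, 0.0, -0.0]
wrist_force: [0.4, -0.1, -0.8]
finger_gap: 0.999
grip_force: 0.0
tcp [481.  -29.6 124.9] ori [-3.1416e+00  2.0000e-04 -1.0000e-04] gap 0.999 grip 0.0
z15.07 c(481.8 -30.0) R19.1 n1261 px [282. 210.]
```

```bash
python3 -m creep '0.0008 0.0004 0.03 0 1;0 0 0.03 0 1;0 0 0.03 0 1;0 0 0.018 0 1;0 0 0.008 0 1;0 0 0.0036 0 1;0 0 0 0 0.3;0 0 0 0 0.3;0 0 0 0 0.3;0 0 0 0 0.3' 10;  python3 -m creep '0 0 0 0 0.3;0 0 0 0 0.3;0 0 0 0 0.3;0 0 0 0 0.3;0 0 0 0 0.3;0 0 0 0 0.3;0 0 0 0 0.3;0 0 0 0 0.3;0 0 0 0 0.3;0 0 0 0 0.3' 10
```

```text
t: 28.4
eef_pos: [482.5, -30.0, 6.2]
orientation: [-3.142, 0.0, -0.003]
wrist_force: [-0.5, 0.1, 0.1]
finger_gap: 0.754
grip_force: 0.0
t: 29.23
eef_pos: [481.8, -30.0, 5.2]
orientation: [-3.142, 0.0, -0.0]
wrist_force: [-0.7, 0.3, 2.4]
finger_gap: 0.394
grip_force: 10.0
```

```bash
python3 -m creep '0 0 -0.01 0 0.3;0 0 -0.04 0 0.3;0 0 -0.04 0 0.3;0 0 -0.04 0 0.3;0.0049 -0.0364 0 0 0.3;0.0049 -0.0364 0 0 0.3;0.0049 -0.0364 0 0 0.3;0.0049 -0.0364 0 0 0.3;0.0049 -0.0364 0 0 0.3;0.0049 -0.0364 0 0 0.3'; python3 -m creep '0 0 0 0 0.3;0 0 0 0 0.3;0 0 0 0 0.3;0 0 0 0 0.3;0 0 0 0 0.3;0 0 0 0 0.3;0 0 0 0 0.3;0 0 0 0 0.3;0 0 0 0 0.3;0 0 0 0 0.3'; python3 held.py 145 19 586.8,188.4,79,18 586.8,188.4,112,4;python3 w.py w7.png
```

```text
t: 30.07
eef_pos: [511.0, 190.1, 136.1]
orientation: [-3.141, 0.001, -0.001]
wrist_force: [1.3, -1.2, -0.2]
finger_gap: 0.393
grip_force: 10.0
t: 30.9
eef_pos: [511.2, 188.3, 135.2]
orientation: [-3.142, 0.0, 0.0]
wrist_force: [-1.0, -0.3, -0.6]
finger_gap: 0.397
grip_force: 10.0
held c [511.4 188.5] rms 0.13 z 145.0 n 19 rel tcp [0.2 0.2] tcp [511.2 188.3 135.2]
target z79.2 c(586.6 188.4) R18.0
target z111.9 c(586.5 188.4) R6.9
tcp [511.2 188.3 135.2] ori [-3.1415e+00  4.0000e-04  1.0000e-04] gap 0.392 grip 10.0
```

View pics/w7.png

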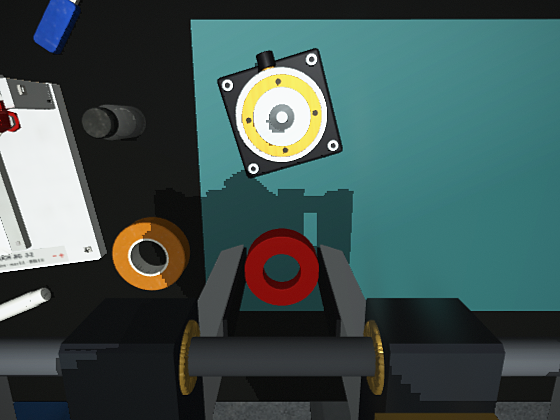

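The piston stands upright in the centre of the nest at (282,116), and the ring is held flat at (281,268).

```bash
python3 -m creep '0.025 0 0 0 0.3;0.025 0 0 0 0.3;0.0252 0 0 0 0.3;0 0 0 0 0.3;0 0 0 0 0.3;0 0 0 0 0.3;0 0 0.01 0 0.3;0 0 0.01 0 0.3;0 0 0.007 0 0.3;0 0 0.003 0 0.3'; python3 -m creep '0 0 0.003 0 0.3;0 0 0.003 0 0.3;0 0 0.003 0 0.3;0 0 0.003 0 0.3;0 0 0.003 0 0.3;0 0 0.002 0 0.3;0 0 0.001 0 0.3;0 0 0.001 0 0.3;0 0 0 0 0.3;0 0 0 0 0.3'; python3 held.py 96 19
```

```text
t: 31.83
eef_pos: [585.3, 188.1, 103.4]
orientation: [3.141, 0.0, -0.003]
wrist_force: [-0.0, 0.4, 0.3]
finger_gap: 0.392
grip_force: 10.0
t: 32.67
eef_pos: [586.5, 188.4, 86.3]
orientation: [-3.142, 0.0, -0.0]
wrist_force: [0.3, -0.3, -0.2]
finger_gap: 0.398
grip_force: 10.0
held c [586.6 188.6] rms 0.14 z 96.0 n 19 rel tcp [0.2 0.2] tcp [586.5 188.4  86.3]
```

```bash
python3 -m creep '0 0 0.0005 0 0.3;0 0 0.0005 0 0.3;0 0 0.0005 0 0.3;0 0 0.0005 0 0.3;0 0 0.0002 0 0.3;0 0 0 0 0.3;0 0 0 0 0.42;0 0 0 0 0.45;0 0 0 0 0.5;0 0 0 0 0.6';python3 held.py 93.5 19
```

```text
t: 33.55
eef_pos: [586.4, 188.4, 84.0]
orientation: [-3.142, 0.0, -0.0]
wrist_force: [-0.1, -0.3, -0.7]
finger_gap: 0.538
grip_force: 0.0
held c [586.5 188.6] rms 0.16 z 93.1 n 19 rel tcp [0.1 0.2] tcp [586.4 188.4  84. ]
```

```bash
python3 -m creep '0 0 -0.01 0 0.7;0 0 -0.035 0 1;0 0 -0.04 0 1;-0.0126 0.0367 0 0 1;-0.0126 0.0367 0 0 1;-0.0126 0.0367 0 0 1;-0.0126 0.0367 0 0 1;-0.0126 0.0367 0 0 1;-0.0126 0.0367 0 0 1;-0.0126 0.0367 0 0 1'; python3 -m creep '-0.0126 0.0367 0 0 1;-0.0126 0.0367 0 0 1;-0.0126 0.0367 0 0 1;-0.0126 0.0367 0 0 1;0 0 0.025 0 1;0 0 0 0 1;0 0 0 0 1;0 0 0 0 1;0 0 0 0 1;0 0 0 0 1'; python3 w.py w8.png 447.5,-215.5,35.3,20
```

```text
t: 34.43
eef_pos: [497.4, -70.1, 170.0]
orientation: [-3.142, 0.0, -0.002]
wrist_force: [1.2, -1.4, 0.3]
finger_gap: 0.998
grip_force: 0.0
t: 35.27
eef_pos: [448.6, -214.6, 144.9]
orientation: [3.141, 0.002, 0.002]
wrist_force: [-0.0, -0.1, 0.1]
finger_gap: 0.999
grip_force: 0.0
tcp [ 448.6 -214.6  144.9] ori [3.1414e+00 2.3000e-03 1.9000e-03] gap 0.999 grip 0.0
z35.08 c(449.4 -216.0) R20.1 n1780 px [283. 211.]
```

```bash
python3 -m creep '0.0014 0.0007 0.03 0 1;0 0 0.035 0 1;0 0 0.035 0 1;0 0 0.02 0 1;0 0 0.009 0 1;0 0 0.0046 0 1;0 0 0 0 0.3;0 0 0 0 0.3;0 0 0 0 0.3;0 0 0 0 0.3' 20;  python3 -m creep '0 0 0 0 0.3;0 0 0 0 0.3;0 0 0 0 0.3;0 0 0 0 0.3;0 0 0 0 0.3;0 0 0 0 0.3;0 0 0 0 0.3;0 0 0 0 0.3;0 0 0 0 0.3;0 0 0 0 0.3' 20
```

```text
t: 36.15
eef_pos: [449.9, -216.3, 11.6]
orientation: [3.141, -0.0, 0.003]
wrist_force: [-0.4, 0.0, 0.3]
finger_gap: 0.751
grip_force: 0.0
t: 36.98
eef_pos: [449.2, -216.0, 10.5]
orientation: [-3.142, 0.0, -0.0]
wrist_force: [0.5, 0.2, 4.8]
finger_gap: 0.416
grip_force: 20.0
```

```bash
python3 -m creep '0 0 -0.01 0 0.3;0 0 -0.03 0 0.3;0 0 -0.035 0 0.3;0 0 -0.035 0 0.3;0 0 -0.03 0 0.3;0.0056 -0.0368 0 0 0.3;0.0056 -0.0368 0 0 0.3;0.0056 -0.0368 0 0 0.3;0.0056 -0.0368 0 0 0.3;0.0056 -0.0368 0 0 0.3'; python3 -m creep '0.0056 -0.0368 0 0 0.3;0.0056 -0.0368 0 0 0.3;0.0056 -0.0368 0 0 0.3;0.0056 -0.0368 0 0 0.3;0.0056 -0.0368 0 0 0.3;0.0056 -0.0368 0 0 0.3;0 0 0 0 0.3;0 0 0 0 0.3;0 0 0 0 0.3;0 0 0 0 0.3';  python3 -m creep '0 0 0 0 0.3;0 0 0 0 0.3;0 0 0 0 0.3;0 0 0 0 0.3;0 0 0 0 0.3;0 0 0 0 0.3;0 0 0 0 0.3;0 0 0 0 0.3;0 0 0 0 0.3;0 0 0 0 0.3';python3 held.py 174 20 586.6,188.5,93,19 586.8,188.4,112,4;python3 w.py w9.png
```

```text
t: 37.82
eef_pos: [477.0, -30.4, 151.2]
orientation: [3.141, -0.001, 0.001]
wrist_force: [1.5, -0.7, 0.7]
finger_gap: 0.42
grip_force: 20.0
t: 38.65
eef_pos: [510.8, 187.5, 150.6]
orientation: [3.141, -0.002, -0.0]
wrist_force: [0.5, -0.3, 0.2]
finger_gap: 0.421
grip_force: 20.0
t: 39.48
eef_pos: [510.8, 188.8, 150.4]
orientation: [-3.142, 0.0, 0.0]
wrist_force: [-0.5, -0.7, -1.1]
finger_gap: 0.413
grip_force: 20.0
held c [511.2 188.9] rms 0.12 z 175.0 n 19 rel tcp [0.4 0.1] tcp [510.8 188.8 150.4]
target z93.1 c(586.3 188.4) R19.1
target z111.7 c(586.6 188.4) R6.8
tcp [510.8 188.8 150.4] ori [-3.1416e+00  2.0000e-04 -0.0000e+00] gap 0.414 grip 20.0
```

View pics/w9.png

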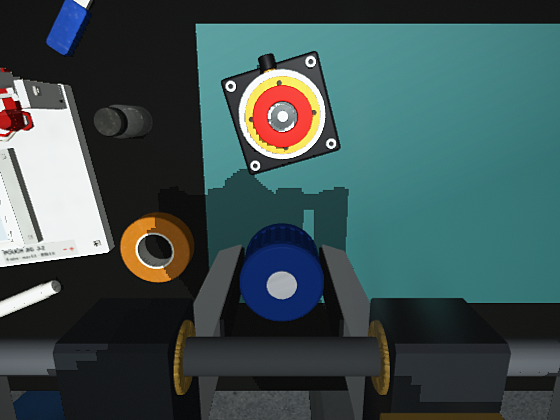

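The ring lies flat round the stem at (283,115), and the cap is held upright at (281,275).

```bash
python3 -m creep '0.025 0.0005 0 0 0.3;0.025 0 0 0 0.3;0.0253 0 0 0 0.3;0 0 0 0 0.3;0 0 0 0 0.3;0 0 0 0 0.3;0 0 0.01 0 0.3;0 0 0.008 0 0.3;0 0 0.005 0 0.3;0 0 0.003 0 0.3'; python3 -m creep '0 0 0.003 0 0.3;0 0 0.003 0 0.3;0 0 0.003 0 0.3;0 0 0.003 0 0.3;0 0 0.003 0 0.3;0 0 0.002 0 0.3;0 0 0.001 0 0.3;0 0 0.001 0 0.3;0 0 0 0 0.3;0 0 0 0 0.3'; python3 held.py 130 20
```

```text
t: 40.42
eef_pos: [585.3, 188.1, 123.2]
orientation: [3.141, 0.0, -0.002]
wrist_force: [0.1, 0.0, -1.3]
finger_gap: 0.417
grip_force: 20.0
t: 41.25
eef_pos: [586.2, 188.3, 105.5]
orientation: [-3.141, 0.0, -0.0]
wrist_force: [0.4, 0.3, -0.6]
finger_gap: 0.419
grip_force: 20.0
held c [586.6 188.5] rms 0.11 z 130.0 n 19 rel tcp [0.4 0.2] tcp [586.2 188.3 105.5]
```

```bash
python3 -m creep '0 0 0.0005 0 0.3;0 0 0.0005 0 0.3;0 0 0.0005 0 0.3;0 0 0.0005 0 0.3;0 0 0.0002 0 0.3;0 0 0 0 0.3;0 0 0 0 0.44;0 0 0 0 0.47;0 0 0 0 0.52;0 0 0 0 0.6';python3 held.py 127.5 20; python3 -m creep '0 0 0 0 0.7;0 0 -0.01 0 0.8;0 0 -0.03 0 1;0 0 -0.04 0 1;-0.02 0 0 0 1;-0.03 0 0 0 1;-0.03 0 0 0 1;0 0 0 0 1;0 0 0 0 1;0 0 0 0 1';python3 w.py w10.png 586.6,188.5,127,20; python3 -c "
from h import *
p,d,M=snap('scene','s10.png');cv2.imwrite('pics/s10c.png',cv2.resize(p[220:330,160:300,::-1],(560,440)))"
```

```text
t: 42.13
eef_pos: [586.2, 188.3, 103.3]
orientation: [-3.142, 0.0, -0.0]
wrist_force: [0.7, -0.8, -0.3]
finger_gap: 0.558
grip_force: 0.0
held c [586.5 188.4] rms 0.17 z 127.1 n 19 rel tcp [0.3 0.1] tcp [586.2 188.3 103.3]
t: 43.02
eef_pos: [506.7, 188.4, 184.1]
orientation: [-3.141, 0.0, -0.002]
wrist_force: [0.0, -0.2, 0.9]
finger_gap: 0.999
grip_force: 0.0
tcp [506.7 188.4 184.1] ori [-3.1412e+00  3.0000e-04 -2.0000e-03] gap 0.999 grip 0.0
z127.10 c(586.3 188.4) R20.0 n3261 px [282. 110.]
```

View pics/s10c.png

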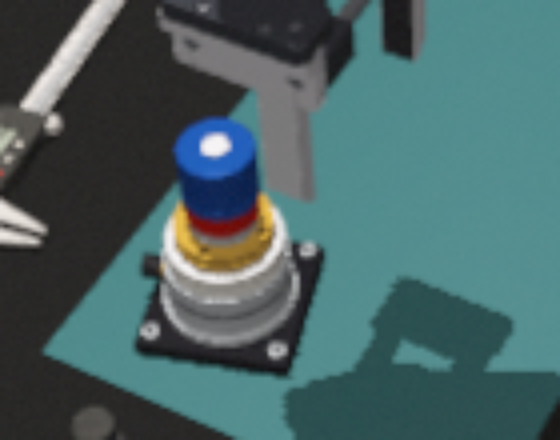

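The stack stands upright and complete at crop pixel (217,240), with the cap top at 127.1 mm as expected and the gripper clear.

```bash
python3 -c "
from workcell import manip
print(manip.close_job())"
```

```text
the job is handed in; nothing more can be done
None
```

All five parts are stacked upright in the cell base in the right order and released, and the job was handed in at about 43 s; each part measured within about 0.1 mm of its expected seat height, though no verdict came back.

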